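# Index the rotary hook stand and hang up the carry tray

### The arm

A 6-joint arm with a two-finger parallel gripper is mounted at the origin on the work surface. World frame = base frame: x ahead of the robot, y to its left, z up, the work surface at z = 0. Lengths are in m, angles in degrees, forces in N, time in s.
With the tool pointing down it reaches from about 0.35 to 0.725 m from the base axis. Payload 6 kg.
Tool frame: the origin (TCP) lies at the very end of the fingers, on their centre line; the grasp point (between the pads) lies 19 mm behind it; z points along the fingers, y is the direction in which the jaws open and shut (so a half turn about z gives the same grasp; the last joint's range is limited). The gripper opens to 85 mm and grips with 20 to 120 N. Pads are 22 mm wide; open, the fingers measure 114 mm over their backs; the gripper's body (76 mm by 85 mm) begins 54 mm behind the grasp point. The pads swing forward as they close: fully open they stand 13 mm farther back than shut.
Start: joints at [91.541, 2.303, 4.859, 0, -92.561, -19.12], TCP at [0.181, 0.572, 0.231] pointing down, gripper open.
Joint ranges: [-146.85, 146.85], [-73.84, 115.35], [-62.03, 85.46], [-188.31, 113.3], [-161.28, -10.13], [-171.36, 171.36]. Speed limits (degrees/s): [147.25, 147.25, 172.46, 180, 180, 180].

### API

Orientations are given as [roll, pitch, yaw] about the fixed x, y, z axes, in that order (R = Rz(yaw) Ry(pitch) Rx(roll)).
In Python, from station import read_state, camera, camera_model, job_done gives the robot as it stands. The module is installed in compiled form; this text tells all that it offers.
- The arm moves only by the shell command python3 -m pendant 'ROWS' [FORCE]. ROWS is text: rows parted by semicolons, each of 7 numbers parted by spaces: the shift along the tool's x, y, z normalised to -1 to 1, where 1 is 0.02 m, then the turn, a rotation vector about the tool's x, y, z normalised to -1 to 1, where 1 is 0.08 rad, then the opening, from -1 (shut) to 1 (fully open), so that 0 is half open. A call has 1 to 10 rows; each row shifts and turns the commanded pose from where the row before left it, along the tool's axes as they then stand; what a row does not reach is not made up. A row lasts 1/12 s, in which the tool goes at most 41.7 mm and 7.16 degrees, less where a joint would pass 70% of its speed; a pose out of reach is approached as far as the arm can. A call with a number of a shift or a turn outside -1 to 1 is refused whole. A call with a gripper value outside its range is refused whole. The fingers move at their own pace and stop on an object; FORCE is the grip in N (left out, the last holds). Time passes only in rows, so rows that do not move let the fingers close. It gives the time, the measured TCP pose, the force and the opening at its end, in the units of the state.
- read_state(): the state, without advancing time (a new reading comes with each control period).
- camera(name): name is "scene" or "side" or "wrist"; returns the picture (420x560x3 uint8, blue, green, red); there is no depth.
- camera_model(name): a dict with "fx", "fy", "cx", "cy" (pixels), "pose" (4x4, takes a point from camera to world coordinates); the wrist camera has in their place "tool_from_camera" (4x4, takes a point from camera to tool coordinates, whose origin is the TCP and whose axes are the flange's). Camera axes: x right, y up, looking along -z (the intrinsics and any distortion apply to the point x, -y, -z); pixel columns grow to the right and rows downward; lengths in m; the calibration is good to about 2 mm. A picture is of the moment at which its call begins: read the wrist's pose just before it. camera_model takes no time and is no camera call.
- job_done(): hands the job in, once; it reports no verdict.
The state is a dict: "t": time; "joint_pos": joint angles; "joint_vel": joint speeds; "joint_torque": joint torques, N m; "position": TCP position; "ee_rot": TCP orientation; "wrist_force": force on the tool from outside, world axes, zero at the start; "ft_torque": the same for the moment, N m; "grip_width": finger opening in m.
Only numpy, scipy, OpenCV 4.12 (cv2) and the standard library are available. Lean on these libraries where they do the work, as an engineer would, in place of code of your own. Each camera call takes 0.05 s, during which the arm holds its last target. There are 200 camera calls.

### The job

Turn the rotary hook stand clockwise (seen from above) by one stop, so that its empty hook clicks in at the front, facing the robot's side. Then pick up the grey carry tray by its handle board and hang it by its hand hole on that hook, so that it hangs freely and still behind the hook's lip, and let go. The height of the hooks has been set by hand and must be found; do not tip the tray over and leave the other things on the bench where they are.

Things in the scene. Friction and masses are not known exactly. Their poses are not given: they have to be found in the camera images.
- stand: Rotary hook stand, fixed to the bench. Origin: underside of its round foot (170 mm across, 14 mm thick), on the vertical turning axis; z up; its front is its -x side, towards the robot. A mast about 30 mm thick carries a black drum (80 mm across, 12 to 40 mm below the hook rods' axis) and, above it, the turning hub with four hook arms at right angles.
- hub_low (a point): Point on the turning axis 190 mm above the bench: the LOWEST height the hook rods' axis can have. The mast is clamped (firmly) so that rods and hub are 0 to 60 mm above this; how much is NOT reported: find it by touch or sight. The hub, 60 mm across, has a flat round top 20 mm above the rods' axis, with nothing on it. Axes as the stand's.
- front_low (a point): Point 100 mm in front (-x) of hub_low: the seat of the hook that stands in front, at the lowest height (true one 0 to 60 mm higher). Each arm is a level straight steel rod 8 mm thick ending 129 mm from the turning axis in an upturned lip, its top 18 mm above the axis. What hangs on the other arms reaches 120 mm below the rods. Axes as the stand's.
- turret (a joint): Hub angle, rad, growing clockwise from above; sprung stops every 1.571, it snaps to the nearest once past half-way; about 2 to 3 N at 85 mm from the axis turns it. Starts at stop 0: the EMPTY arm points to the stand's -y, a tape roll at front (-x), a scraper at +y, a roll at back; these turn with it, stay on, 96 mm wide, 88 to 112 mm out, 16 mm above the rod's axis. At 1.571 the empty arm is in front.
- tray_grip (a point): Centre of the solid grip board topping the grey carry tray (loose, 0.24 to 0.48 kg, upright), 155 mm above its underside. z up, x across the board (12 mm thick), y along it. Grip board 100 mm long (y), from 25 mm below to 25 mm above this point. Tray below it: 90 (x) x 130 (y) x 50 mm high, symmetrical both ways. Pinch the top half of the board, so that the fingers stay clear of the hook's lip.
- tray_hole (a point): Centre of the hand hole through the tray's board (along x), 42.5 mm below tray_grip: 72 mm long (y), 35 mm high (z), its straight upper edge 17.5 mm above this point. Axes as tray_grip.
- crate: small loose slatted wooden crate, 105 x 150 x 75 mm high (bystander, origin at the centre of its underside)
- carton: closed cardboard carton, 110 x 130 x 85 mm high (bystander, origin at the centre of its underside)
- jar: lidded jar, 60 mm across, 90 mm high (bystander, origin at the centre of its underside)
- bottle: white bottle, 60 mm across, 170 mm high (bystander, origin at the centre of its underside)
- bin: open black plastic bin, 150 x 100 x 65 mm high (bystander, origin at the centre of its underside)
- roll: roll of packing tape lying flat on the bench, 100 mm across, 36 mm high (bystander, origin at the centre of its underside)
- driver: screwdriver lying on the bench, 180 mm long (bystander, origin under its middle)

How it is judged (in metres and radians):
On the way, in this order (a step that is already met when the one before it is completed fails the run):
1. the empty hook stands at the front, in its detent, with the tray not yet hung (value of joint turret between 1.4508 and 1.6908 rad and velocity of joint turret between -0.1 and 0.1 rad/s and horizontal distance between tray_grip and stand above 0.135 m), for 0.2 s.
2. the tray's handle board is over the hook, between hub and lip (x of tray_grip in the frame of stand between -0.13 and -0.045 m and y of tray_grip in the frame of stand between -0.045 and 0.045 m and contact force between tray and stand above 1 N), for 0.2 s.
At the end, for the whole second after the job is handed in: Stand at the stop with the empty hook in front (1.571 within 0.12 rad); tray hangs on that hook: tray_grip 45 to 128 mm in front of the turning axis, within 45 mm sideways, 205 to 295 mm above the bench, borne by the stand, tilt under 0.3 rad, speed under 0.04 m/s (value of joint turret between 1.4508 and 1.6908 rad and x of tray_grip in the frame of stand between -0.128 and -0.045 m and y of tray_grip in the frame of stand between -0.045 and 0.045 m and height (world z) of tray_grip between 0.205 and 0.295 m and angle between tray_grip's own z axis and vertical below 0.3 rad and contact force between tray and stand above 1.2 N and linear speed of tray below 0.04 m/s); the robot touches nothing.
It fails at once if a bystander is pushed more than 40 mm from its place (distance of any of crate, carton, jar, bottle, bin, roll, driver from where it was at the start of the episode above 0.04 m).
It fails at once if the tray is tipped over by more than 50 degrees (angle between tray_grip's own z axis and vertical above 0.87 rad).
It also fails if it takes over 67 s, if anything falls off the work surface, if the arm or the gripper's body presses on something with over 40 N, if the wrist force passes 120 N, or if a joint passes its speed limit or range.

## Working session

There is one attempt and no reset: what is moved stays moved. The work goes in short steps, Python scripts to look and compute and a shell command to move; the robot and the scene stay as the last step left them, time stands still between calls to the robot, and variables do not carry over. Pictures are saved under pics/ and viewed, about 8 in all and at most 12, crops included, and the job is handed in when it is done.

```bash
mkdir -p pics; ls; python3 - <<'E'
from station import *
import cv2,json,numpy as np
s=read_state();print({k:np.round(v,3).tolist() for k,v in s.items()})
for n in("scene","side","wrist"):
    cv2.imwrite(f"pics/{n}0.png",camera(n)); m=camera_model(n);print(n,{k:np.round(v,4).tolist() for k,v in m.items()})
a=[cv2.imread(f"pics/{n}0.png") for n in("scene","side")]
E
```

```text
pics
{'t': 0.0, 'joint_pos': [91.543, 2.338, 4.803, -0.025, -92.56, -19.119], 'joint_vel': [0.001, 0.009, 0.002, -0.033, -0.022, -0.026], 'joint_torque': [-0.001, -36.821, 34.742, 6.932, -0.005, -0.0], 'position': [0.181, 0.572, 0.23], 'ee_rot': [179.902, -0.007, -17.575], 'wrist_force': [0.046, 0.596, -0.044], 'ft_torque': [-0.01, -0.027, -0.058], 'grip_width': 0.085}
scene {'fx': 382.5794, 'fy': 382.5794, 'cx': 281.5252, 'cy': 206.9109, 'pose': [[-0.7949, -0.4366, 0.4214, 1.0245], [0.6066, -0.5896, 0.5334, 0.526], [0.0156, 0.6796, 0.7334, 0.9045], [0.0, 0.0, 0.0, 1.0]]}
side {'fx': 388.5629, 'fy': 388.5629, 'cx': 280.6297, 'cy': 212.2831, 'pose': [[-0.8669, 0.3512, -0.3538, 0.2509], [-0.4982, -0.5876, 0.6376, 0.5762], [0.0161, 0.729, 0.6843, 0.7485], [0.0, 0.0, 0.0, 1.0]]}
wrist {'fx': 353.8037, 'fy': 353.8037, 'cx': 278.9072, 'cy': 209.3337, 'tool_from_camera': [[0.0002, 0.9495, 0.3136, 0.0803], [1.0, 0.0002, -0.0012, 0.0004], [-0.0012, 0.3136, -0.9495, -0.1419], [0.0, 0.0, 0.0, 1.0]]}
```

View pics/scene0.png

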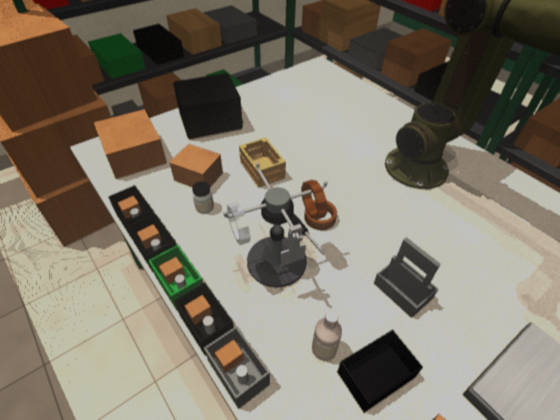

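View pics/side0.png

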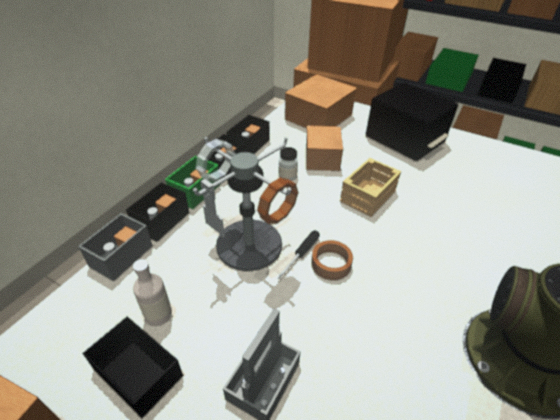

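The scene picture shows the stand foot near (277,261), hub top near (277,197) and tray near (408,280) with its board at (417,262). The side picture has the foot at (249,245), hub top at (243,160) and board at (263,345). Next I'll enlarge the stand and tray regions.

```bash
cat > h.py <<'E'
import numpy as np,cv2
from station import *
from scipy.spatial.transform import Rotation as R
def ray(n,uv,pose=None):
    m=camera_model(n);P=np.array(m["pose"]) if pose is None else pose
    d=P[:3,:3]@np.array([(uv[0]-m["cx"])/m["fx"],-(uv[1]-m["cy"])/m["fy"],-1]);return P[:3,3],d
def wpose():
    s=read_state();T=np.eye(4);T[:3,:3]=R.from_euler('xyz',s["ee_rot"],degrees=True).as_matrix();T[:3,3]=s["position"]
    return T@np.array(camera_model("wrist")["tool_from_camera"])
def onz(n,uv,z,pose=None):
    o,d=ray(n,uv,pose);return o+d*(z-o[2])/d[2]
def two(a,b,n1="scene",n2="side",p1=None,p2=None):
    o,d=ray(n1,a,p1);q,e=ray(n2,b,p2)
    t=np.linalg.lstsq(np.c_[d,-e],q-o,rcond=None)[0];x,y=o+d*t[0],q+e*t[1]
    return (x+y)/2,np.linalg.norm(x-y)
E
python3 - <<'E'
from h import *
np.set_printoptions(precision=4,suppress=True)
print(onz("scene",(277,260),.014),onz("side",(249,245),.014))
print(two((277,197),(243,160)),two((417,262),(263,345)))
a=cv2.imread("pics/scene0.png");b=cv2.imread("pics/side0.png")
c=np.hstack([cv2.resize(a[150:290,205:345],(400,400),interpolation=2),cv2.resize(b[130:270,175:315],(400,400),interpolation=2)])
d=np.hstack([cv2.resize(a[230:320,365:445+10],(200,200),interpolation=2),cv2.resize(b[305:420,210:325],(200,200),interpolation=2),cv2.resize(cv2.imread("pics/wrist0.png"),(400,200))])
cv2.imwrite("pics/z1.png",np.vstack([c,d]))
E
```

```text
[0.6466 0.0326 0.014 ] [0.639  0.0379 0.014 ]
(array([0.6475, 0.0305, 0.2675]), np.float64(0.001612162795819927)) (array([0.4295, 0.3072, 0.1377]), np.float64(0.003456291296807046))
```

View pics/z1.png

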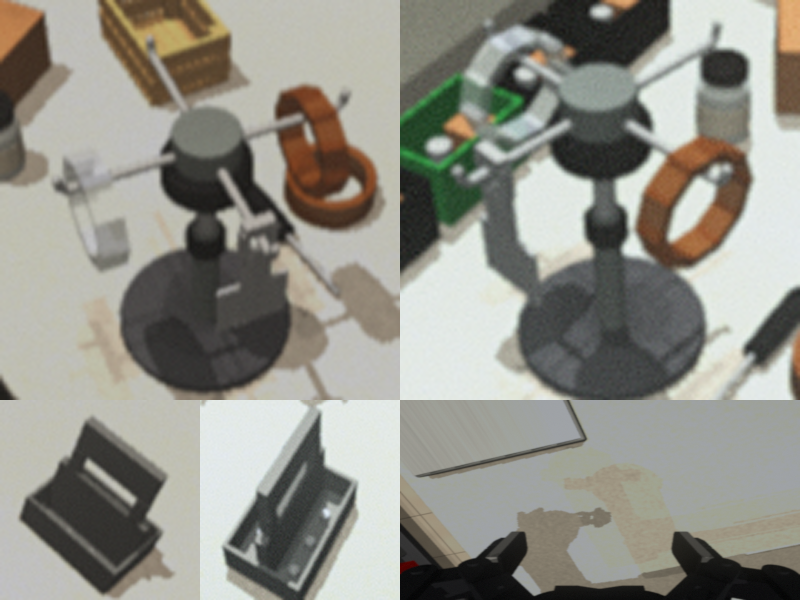

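```bash
python3 - <<'E'
from h import *
np.set_printoptions(precision=4,suppress=True)
L={}
for k,a,b in [("hubtop",(277.3,197.5),(243.5,160)),("empty",(257.5,164.7),(285.3,140.5)),("front",(325.8,184),(287.7,189.5)),("back",(224.3,215.5),(205.5,139.8)),("scr",(299.5,229),(196,191)),
 ("b1",(406.4,239),(243.4,357.9)),("b2",(439.3,260.2),(279,309.6)),("b1x",(406.4,239),(279,309.6)),("b2x",(439.3,260.2),(243.4,357.9))]:
    L[k],e=two(a,b);print(k,L[k],e)
for a,b in(("empty","scr"),("front","back")):
    d=L[b]-L[a];print((L[a]+L[b])/2,np.linalg.norm(d),np.degrees(np.arctan2(d[1],d[0])))
for uv in((406.4,239),(439.3,260.2)):print(onz("scene",uv,.18))
for uv in((243.4,357.9),(279,309.6)):print(onz("side",uv,.18))
E
```

```text
hubtop [0.6469 0.0304 0.2667] 0.0034827461259199846
empty [ 0.6147 -0.0952  0.2593] 0.002283748314298907
front [0.5225 0.0615 0.2624] 0.002067350650868814
back [ 0.7722 -0.001   0.2582] 0.0019579542817435023
scr [0.6711 0.1479 0.2676] 0.018026391786425646
b1 [0.4382 0.3069 0.1731] 0.08877143084004638
b2 [0.4218 0.3182 0.2129] 0.07866119623061633
b1x [0.4279 0.2588 0.179 ] 0.005838707007686264
b2x [0.4284 0.3561 0.1907] 0.009582952931459493
[0.6429 0.0264 0.2635] 0.24971301693075945 76.95661535829623
[0.6473 0.0303 0.2603] 0.25747889847120053 -14.05009543834076
[0.4302 0.2622 0.18  ]
[0.4176 0.3486 0.18  ]
[0.4318 0.3571 0.18  ]
[0.4276 0.256  0.18  ]
```

Triangulation gives the axis at about (0.647, 0.030), stand yaw at about −14°, rod axis z at about 0.243–0.247, and the tray board centre at about (0.428, 0.306). The front-to-back lip distance of 0.2575 m agrees with the 258 mm given. Next I'll work out the rows that swing the arm over to the hub.

```bash
cat >> h.py <<'E'
def rows(target,yaw,N,start=None,startyaw=None):
    """N equal rows from the present (or given) pose to TCP target, tool down with this yaw"""
    s=read_state();p=np.array(s["position"] if start is None else start)
    R0=R.from_euler('xyz',s["ee_rot"] if startyaw is None else [180,0,startyaw],degrees=True);R1=R.from_euler('xyz',[180,0,yaw],degrees=True)
    w=(R0.inv()*R1).as_rotvec()/N;S=sum((R.from_rotvec(w*k).as_matrix() for k in range(N)),np.zeros((3,3)))
    d=np.linalg.solve(S,R0.inv().apply(np.array(target)-p));print(N,"x",np.round(d/.02,3),np.round(w/.08,3))
E
python3 -c "
from h import *
rows([.647,.030,.300],-104,40)"
```

```text
40 x [ 0.968 -0.178 -0.087] [ 0.    -0.     0.471]
```

```bash
r="0.97 -0.18 -0.17 0 0 0.47 -1"
python3 -m pendant '0.97 -0.18 -0.17 0 0 0.47 -1; 0.97 -0.18 -0.17 0 0 0.47 -1; 0.97 -0.18 -0.17 0 0 0.47 -1; 0.97 -0.18 -0.17 0 0 0.47 -1; 0.97 -0.18 -0.17 0 0 0.47 -1; 0.97 -0.18 -0.17 0 0 0.47 -1; 0.97 -0.18 -0.17 0 0 0.47 -1; 0.97 -0.18 -0.17 0 0 0.47 -1; 0.97 -0.18 -0.17 0 0 0.47 -1; 0.97 -0.18 -0.17 0 0 0.47 -1'
python3 -m pendant '0.97 -0.18 -0.17 0 0 0.47 -1; 0.97 -0.18 -0.17 0 0 0.47 -1; 0.97 -0.18 -0.17 0 0 0.47 -1; 0.97 -0.18 -0.17 0 0 0.47 -1; 0.97 -0.18 -0.17 0 0 0.47 -1; 0.97 -0.18 -0.17 0 0 0.47 -1; 0.97 -0.18 -0.17 0 0 0.47 -1; 0.97 -0.18 -0.17 0 0 0.47 -1; 0.97 -0.18 -0.17 0 0 0.47 -1; 0.97 -0.18 -0.17 0 0 0.47 -1'
python3 - <<'E'
from h import *
P=wpose();cv2.imwrite("pics/w1.png",camera("wrist"));np.save("w1.npy",P)
s=read_state();print(s["t"],s["position"],s["ee_rot"],s["joint_pos"])
E
```

```text
t: 0.98
position: [0.3698, 0.5149, 0.2649]
ee_rot: [179.9, -0.0, -39.2]
wrist_force: [-0.4, 0.9, 0.7]
grip_width: -0.0002
t: 1.82
position: [0.5235, 0.3931, 0.2988]
ee_rot: [179.9, -0.0, -60.8]
wrist_force: [0.6, -0.3, -0.0]
grip_width: 0.0
1.8667 [0.52560464 0.39057976 0.29985742] [-1.79991271e+02 -7.50673486e-02 -6.10550210e+01] [ 5.41180777e+01  1.19337603e+01  2.25151026e+01  7.28961027e-02
 -1.00605364e+02 -2.51596920e+01]
```

View pics/w1.png

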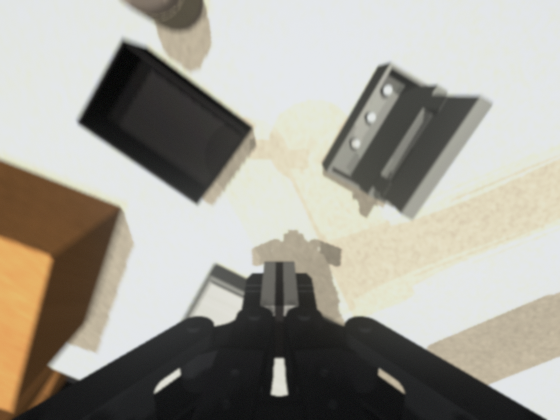

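The wrist picture shows the tray with its light board-top strip running from about (407,212) to (484,98). The black bin is upper left.

```bash
python3 - <<'E'
from h import *
np.set_printoptions(precision=4,suppress=True)
P=np.load("w1.npy");a,b=[onz("wrist",u,.18,P) for u in((407,212),(484,98))]
d=b-a;print(a,b,(a+b)/2,np.linalg.norm(d),np.degrees(np.arctan2(d[1],d[0])))
E
r=1
python3 -m pendant '0.97 -0.18 0 0 0 0.47 -1; 0.97 -0.18 0 0 0 0.47 -1; 0.97 -0.18 0 0 0 0.47 -1; 0.97 -0.18 0 0 0 0.47 -1; 0.97 -0.18 0 0 0 0.47 -1; 0.97 -0.18 0 0 0 0.47 -1; 0.97 -0.18 0 0 0 0.47 -1; 0.97 -0.18 0 0 0 0.47 -1; 0.97 -0.18 0 0 0 0.47 -1; 0.97 -0.18 0 0 0 0.47 -1'
python3 -m pendant '0.97 -0.18 0 0 0 0.47 -1; 0.97 -0.18 0 0 0 0.47 -1; 0.97 -0.18 0 0 0 0.47 -1; 0.97 -0.18 0 0 0 0.47 -1; 0.97 -0.18 0 0 0 0.47 -1; 0.97 -0.18 0 0 0 0.47 -1; 0.97 -0.18 0 0 0 0.47 -1; 0.97 -0.18 0 0 0 0.47 -1; 0.97 -0.18 0 0 0 0.47 -1; 0.97 -0.18 0 0 0 0.47 -1'
python3 -m pendant '0 0 0 0 0 0 -1; 0 0 0.6 0 0 0 -1; 0 0 0 0 0 0 -1'
```

```text
[0.4321 0.3505 0.18  ] [0.4345 0.2548 0.18  ] [0.4333 0.3027 0.18  ] 0.09572861328819893 -88.56834393766968
t: 2.7
position: [0.6217, 0.2235, 0.2987]
ee_rot: [179.9, -0.0, -82.3]
wrist_force: [0.3, 0.5, -0.3]
grip_width: 0.0003
t: 3.53
position: [0.6508, 0.0295, 0.2987]
ee_rot: [180.0, -0.0, -103.8]
wrist_force: [-0.7, 0.6, 0.8]
grip_width: -0.0
t: 3.78
position: [0.6504, 0.0305, 0.2849]
ee_rot: [179.8, -0.0, -103.7]
wrist_force: [-0.6, -0.4, -1.5]
grip_width: -0.0
```

```bash
python3 -m pendant '0 0 0.25 0 0 0 -1; 0 0 0.15 0 0 0 -1; 0 0 0.1 0 0 0 -1;0 0 0 0 0 0 -1'
for i in 1; do python3 -m pendant '0 0 0.1 0 0 0 -1;0 0 0 0 0 0 -1'; python3 -m pendant '0 0 0.1 0 0 0 -1;0 0 0 0 0 0 -1';python3 -m pendant '0 0 0.1 0 0 0 -1;0 0 0 0 0 0 -1'; done
```

```text
t: 4.12
position: [0.6508, 0.0306, 0.2768]
ee_rot: [180.0, -0.0, -103.7]
wrist_force: [-0.9, 0.4, 0.3]
grip_width: 0.0
t: 4.28
position: [0.6508, 0.0304, 0.2752]
ee_rot: [180.0, -0.0, -103.7]
wrist_force: [-0.6, 0.5, -0.0]
grip_width: -0.0004
t: 4.45
position: [0.6508, 0.0303, 0.273]
ee_rot: [180.0, -0.0, -103.7]
wrist_force: [-0.3, 0.3, -0.8]
grip_width: -0.0003
t: 4.62
position: [0.6508, 0.0303, 0.2709]
ee_rot: [180.0, -0.0, -103.8]
wrist_force: [0.3, 0.4, 0.1]
grip_width: -0.0001
```

```bash
python3 -m pendant '0 0 0.1 0 0 0 -1;0 0 0 0 0 0 -1'; python3 -m pendant '0 0 0.1 0 0 0 -1;0 0 0 0 0 0 -1';python3 -m pendant '0 0 0.1 0 0 0 -1;0 0 0 0 0 0 -1'
```

```text
t: 4.78
position: [0.6509, 0.0302, 0.2692]
ee_rot: [-180.0, -0.0, -103.8]
wrist_force: [-0.4, -0.0, 0.0]
grip_width: 0.0
t: 4.95
position: [0.6509, 0.0302, 0.2691]
ee_rot: [-179.9, 0.0, -103.7]
wrist_force: [-1.9, 0.8, 5.6]
grip_width: -0.0002
t: 5.12
position: [0.651, 0.0302, 0.269]
ee_rot: [-179.8, 0.1, -103.7]
wrist_force: [-4.3, 1.1, 11.0]
grip_width: 0.0001
```

The touch puts the hub top at 0.269, so the rod axis is at z ≈ 0.249. Now I'll go behind the empty arm.

```bash
python3 -m pendant '0 0 -0.9 0 0 0 -1;0 0 -0.9 0 0 0 -1;0.95 -0.36 0 0 0 0 -1;0.95 -0.36 0 0 0 0 -1;0.95 -0.36 0 0 0 0 -1;0.95 -0.36 0 0 0 0 -1;0.95 -0.36 0 0 0 0 -1;0 0 0 0 0 0 -1'
python3 -m pendant '0 0 0.8 0 0 0 -1;0 0 0.8 0 0 0 -1;0 0 0.8 0 0 0 -1;0 0 0.8 0 0 0 -1;0 0 0 0 0 0 -1'
```

```text
t: 5.78
position: [0.6632, -0.0738, 0.301]
ee_rot: [180.0, -0.1, -103.9]
wrist_force: [0.9, 0.3, 0.6]
grip_width: -0.0002
t: 6.2
position: [0.6621, -0.0698, 0.233]
ee_rot: [179.7, -0.1, -103.7]
wrist_force: [-0.0, -0.0, -1.2]
grip_width: 0.0001
```

```bash
python3 -m pendant '-0.08 0.5 0 0 0 0 -1;-0.08 0.5 0 0 0 0 -1;-0.03 0.48 0 0 0 0 -1;-0.03 0.48 0 0 0 0 -1;-0.03 0.48 0 0 0 0 -1;-0.03 0.48 0 0 0 0 -1;-0.03 0.48 0 0 0 0 -1'
python3 -m pendant '-0.33 0.5 0 0 0 0 -1;-0.33 0.5 0 0 0 0 -1;-0.33 0.5 0 0 0 0 -1;-0.33 0.5 0 0 0 0 -1;0 0 0 0 0 0 -1;0 0 0 0 0 0 -1;0 0 0 0 0 0 -1;0 0 0 0 0 0 -1'
python3 - <<'E'
from h import *
cv2.imwrite("pics/s2.png",np.hstack([cv2.resize(camera(n)[:300,140:440],(400,400)) for n in("scene","side")]))
E
```

```text
t: 6.78
position: [0.5996, -0.0479, 0.239]
ee_rot: [-179.8, 0.1, -103.7]
wrist_force: [4.9, -0.5, 0.5]
grip_width: -0.0
t: 7.45
position: [0.566, -0.0133, 0.2369]
ee_rot: [179.9, -0.0, -103.8]
wrist_force: [0.9, 0.0, 0.8]
grip_width: -0.0001
```

View pics/s2.png

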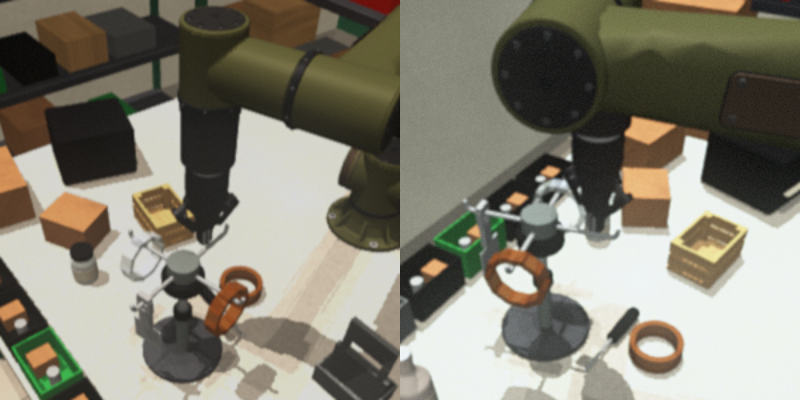

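The turret turned: the empty arm now stands at the front next to the fingers, at (210,235) in the left half, and nothing else moved. Now I'll go to the tray.

```bash
python3 -m pendant '0 0 -0.8 0 0 0 -1;0 0 -0.8 0 0 0 -1;0 0 -0.8 0 0 0 -1;0 0 -0.8 0 0 0 -1;0 0 0 0 0 0 -1'
python3 -c "
from h import *
rows([.431,.304,.26],-89,20)"
```

```text
t: 7.97
position: [0.567, -0.0139, 0.3049]
ee_rot: [-179.7, 0.1, -103.8]
wrist_force: [0.4, -0.7, 0.2]
grip_width: -0.0001
20 x [-0.751  0.433  0.112] [-0.003  0.    -0.161]
```

```bash
python3 -m pendant '-0.75 0.43 0 0 0 -0.16 -1;-0.75 0.43 0 0 0 -0.16 -1;-0.75 0.43 0 0 0 -0.16 -1;-0.75 0.43 0 0 0 -0.16 -1;-0.75 0.43 0 0 0 -0.16 -1;-0.75 0.43 0 0 0 -0.16 -1;-0.75 0.43 0 0 0 -0.16 -1;-0.75 0.43 0 0 0 -0.16 -1;-0.75 0.43 0 0 0 -0.16 -1;-0.75 0.43 0 0 0 -0.16 -1'
python3 -m pendant '-0.75 0.43 0.22 0 0 -0.16 1;-0.75 0.43 0.22 0 0 -0.16 1;-0.75 0.43 0.22 0 0 -0.16 1;-0.75 0.43 0.22 0 0 -0.16 1;-0.75 0.43 0.22 0 0 -0.16 1;-0.75 0.43 0.22 0 0 -0.16 1;-0.75 0.43 0.22 0 0 -0.16 1;-0.75 0.43 0.22 0 0 -0.16 1;-0.75 0.43 0.22 0 0 -0.16 1;-0.75 0.43 0.22 0 0 -0.16 1'
python3 -m pendant '0 0 0 0 0 0 1;0 0 0 0 0 0 1;0 0 0 0 0 0 1'
python3 - <<'E'
from h import *
P=wpose();cv2.imwrite("pics/w3.png",camera("wrist"));np.save("w3.npy",P)
s=read_state();print(s["t"],s["position"],s["ee_rot"],s["joint_pos"][5])
E
```

```text
t: 8.8
position: [0.5085, 0.1503, 0.3006]
ee_rot: [180.0, -0.0, -96.4]
wrist_force: [0.3, -0.7, -0.3]
grip_width: 0.0
t: 9.63
position: [0.4307, 0.3046, 0.2564]
ee_rot: [180.0, -0.0, -89.1]
wrist_force: [0.2, 1.3, 0.6]
grip_width: 0.0858
t: 9.88
position: [0.4314, 0.3037, 0.2572]
ee_rot: [180.0, -0.0, -89.1]
wrist_force: [0.5, 0.3, 0.1]
grip_width: 0.0854
9.9333 [0.43149544 0.30361596 0.25741453] [-1.79987928e+02 -1.17998103e-02 -8.91289755e+01] -56.136567324994715
```

View pics/w3.png

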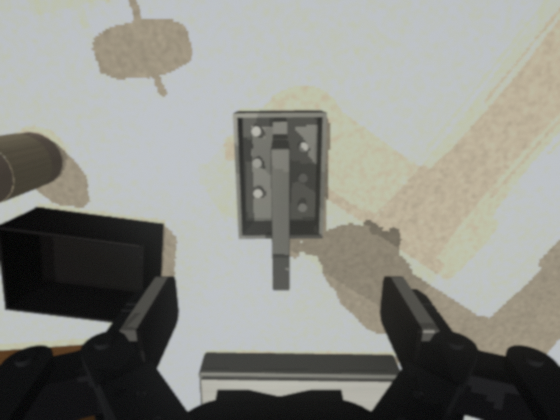

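The board's top strip runs vertically at column ~281, from row 150 to about 289, with its lower part in the gripper's shadow. It is nearly centred between the fingers.

```bash
python3 - <<'E'
from h import *
np.set_printoptions(precision=4,suppress=True)
P=np.load("w3.npy");a,b=[onz("wrist",u,.18,P) for u in((280.5,150),(281.5,289))]
d=b-a;print(a,b,(a+b)/2,np.linalg.norm(d),np.degrees(np.arctan2(d[1],d[0])))
c=(a+b)/2; rows([c[0],c[1],.151],-89,6)
E
```

```text
[0.4307 0.2564 0.18  ] [0.4283 0.354  0.18  ] [0.4295 0.3052 0.18  ] 0.09760982352334534 91.40391203547324
6 x [-0.013  0.017  0.887] [-0.    -0.    -0.005]
```

```bash
python3 -m pendant '0 0.02 0.88 0 0 0 1;0 0.02 0.88 0 0 0 1;0 0.02 0.88 0 0 0 1;0 0.02 0.88 0 0 0 1;0 0.02 0.88 0 0 0 1;0 0 0.88 0 0 0 1;0 0 0 0 0 0 1;0 0 0 0 0 0 1' 
python3 -m pendant '0 0 0 0 0 0 -1;0 0 0 0 0 0 -1;0 0 0 0 0 0 -1;0 0 0 0 0 0 -1;0 0 0 0 0 0 -1;0 0 0 0 0 0 -1;0 0 0 0 0 0 -1;0 0 0 0 0 0 -1' 70
python3 -m pendant '0 0 -0.5 0 0 0 -1;0 0 -0.5 0 0 0 -1;0 0 -0.8 0 0 0 -1;0 0 -0.8 0 0 0 -1;0 0 -0.8 0 0 0 -1;0 0 -0.8 0 0 0 -1;0 0 -0.5 0 0 0 -1;0 0 0 0 0 0 -1;0 0 0 0 0 0 -1'
```

```text
t: 10.6
position: [0.4294, 0.3032, 0.1516]
ee_rot: [180.0, -0.1, -89.1]
wrist_force: [-0.3, -0.3, 1.0]
grip_width: 0.0857
t: 11.27
position: [0.4293, 0.3041, 0.1519]
ee_rot: [-180.0, 0.0, -89.1]
wrist_force: [1.0, -0.1, 0.4]
grip_width: 0.0108
t: 12.02
position: [0.429, 0.3043, 0.2459]
ee_rot: [180.0, 0.0, -89.1]
wrist_force: [-0.1, 0.1, -2.7]
grip_width: 0.011
```

```bash
python3 -m pendant '0 0 -0.8 0 0 0 -1;0 0 -0.8 0 0 0 -1;0 0 -0.8 0 0 0 -1;0 0 0 0 0 0 -1'
python3 -c "
from h import *
rows([.4675,.075,.2955],-104,20)"
```

```text
t: 12.35
position: [0.4297, 0.3042, 0.2959]
ee_rot: [-179.9, 0.1, -89.1]
wrist_force: [0.1, -0.4, -1.8]
grip_width: 0.0109
20 x [ 0.561 -0.156  0.001] [-0.001  0.001  0.163]
```

```bash
python3 -m pendant '0.56 -0.16 0 0 0 0.16 -1;0.56 -0.16 0 0 0 0.16 -1;0.56 -0.16 0 0 0 0.16 -1;0.56 -0.16 0 0 0 0.16 -1;0.56 -0.16 0 0 0 0.16 -1;0.56 -0.16 0 0 0 0.16 -1;0.56 -0.16 0 0 0 0.16 -1;0.56 -0.16 0 0 0 0.16 -1;0.56 -0.16 0 0 0 0.16 -1;0.56 -0.16 0 0 0 0.16 -1'
python3 -m pendant '0.56 -0.16 0 0 0 0.16 -1;0.56 -0.16 0 0 0 0.16 -1;0.56 -0.16 0 0 0 0.16 -1;0.56 -0.16 0 0 0 0.16 -1;0.56 -0.16 0 0 0 0.16 -1;0.56 -0.16 0 0 0 0.16 -1;0.56 -0.16 0 0 0 0.16 -1;0.56 -0.16 0 0 0 0.16 -1;0.56 -0.16 0 0 0 0.16 -1;0.56 -0.16 0 0 0 0.16 -1'
python3 -m pendant '0 0 0 0 0 0 -1;0 0 0 0 0 0 -1;0 0 0 0 0 0 -1'
python3 - <<'E'
from h import *
cv2.imwrite("pics/s4.png",np.hstack([cv2.resize(camera(n)[100:300,180:380],(400,400)) for n in("scene","side")]))
E
```

```text
t: 13.18
position: [0.4566, 0.1897, 0.2938]
ee_rot: [-180.0, 0.0, -96.5]
wrist_force: [0.6, 0.1, -2.8]
grip_width: 0.011
t: 14.02
position: [0.4691, 0.074, 0.2937]
ee_rot: [-180.0, -0.0, -103.8]
wrist_force: [0.6, -0.2, -2.7]
grip_width: 0.0109
t: 14.27
position: [0.469, 0.0752, 0.2936]
ee_rot: [180.0, 0.0, -103.8]
wrist_force: [-0.4, 0.3, -2.4]
grip_width: 0.011
```

View pics/s4.png

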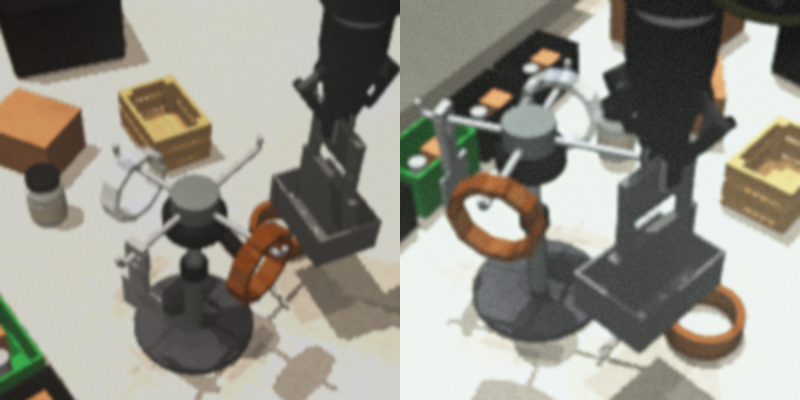

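The left half shows the hook lip at (262,140), pointing at the hole in the board. I'll check where it is and then insert.

```bash
python3 -c "
from h import *
print(onz('scene',(311,170),.265))"
python3 -m pendant '0 -0.4 -0.08 0 0 0 -1;0 -0.4 0 0 0 0 -1;0 -0.4 0 0 0 0 -1;0 -0.4 0 0 0 0 -1;0 -0.4 0 0 0 0 -1'
python3 -m pendant '0 -0.4 0 0 0 0 -1;0 -0.4 0 0 0 0 -1;0 -0.4 0 0 0 0 -1;0 0 0 0 0 0 -1'
```

```text
[0.52118538 0.00461105 0.265     ]
t: 14.78
position: [0.5088, 0.0655, 0.2949]
ee_rot: [180.0, -0.0, -103.8]
wrist_force: [0.8, 0.1, -2.2]
grip_width: 0.0113
t: 15.12
position: [0.5318, 0.0604, 0.2938]
ee_rot: [179.8, -0.0, -103.7]
wrist_force: [-0.1, 2.8, -6.8]
grip_width: 0.0109
```

The check disagrees: the lip is at (0.521, 0.005), where a hook at the front would be at about (0.524, 0.061). The turret has stopped roughly 25° short, and the forces show the board has touched the hook. I'll back out, put the tray down where it stood, and finish the turn.

```bash
python3 -m pendant '0 0.4 0 0 0 0 -1;0 0.4 0 0 0 0 -1;0 0.4 0 0 0 0 -1;0 0.4 0 0 0 0 -1;0 0.4 0 0 0 0 -1;0 0.4 0 0 0 0 -1;0 0.4 0 0 0 0 -1;0 0.4 0 0 0 0 -1;0 0 0 0 0 0 -1'
python3 - <<'E'
from h import *
rows([.4295,.304,.2955],-89,16)
cv2.imwrite("pics/s5.png",np.hstack([cv2.resize(camera(n)[100:300,180:380],(400,400)) for n in("scene","side")]))
E
```

```text
t: 15.87
position: [0.4679, 0.0755, 0.296]
ee_rot: [-179.9, 0.1, -103.7]
wrist_force: [0.7, 0.4, -2.3]
grip_width: 0.0107
16 x [-0.697  0.204  0.002] [-0.001  0.001 -0.2  ]
```

View pics/s5.png

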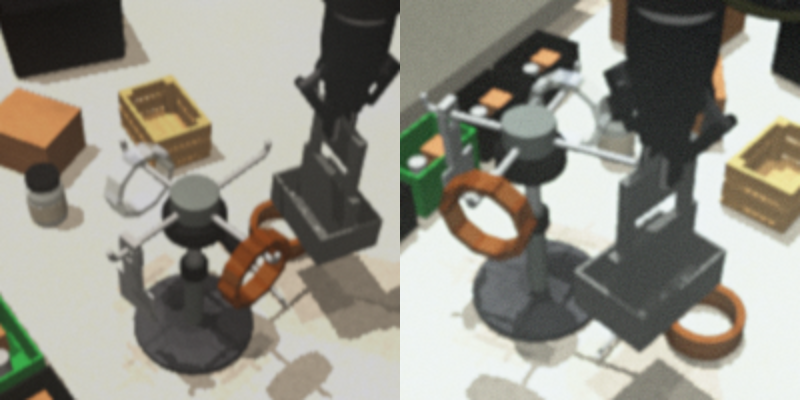

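The lip is now at about (268,145) in the left half, so it shifted a few degrees further clockwise but is still short of the stop. I'll set the tray back down and push again, further round.

```bash
python3 -m pendant '-0.7 0.2 0 0 0 -0.2 -1;-0.7 0.2 0 0 0 -0.2 -1;-0.7 0.2 0 0 0 -0.2 -1;-0.7 0.2 0 0 0 -0.2 -1;-0.7 0.2 0 0 0 -0.2 -1;-0.7 0.2 0 0 0 -0.2 -1;-0.7 0.2 0 0 0 -0.2 -1;-0.7 0.2 0 0 0 -0.2 -1'
python3 -m pendant '-0.7 0.2 0 0 0 -0.2 -1;-0.7 0.2 0 0 0 -0.2 -1;-0.7 0.2 0 0 0 -0.2 -1;-0.7 0.2 0 0 0 -0.2 -1;-0.7 0.2 0 0 0 -0.2 -1;-0.7 0.2 0 0 0 -0.2 -1;-0.7 0.2 0 0 0 -0.2 -1;-0.7 0.2 0 0 0 -0.2 -1;0 0 0 0 0 0 -1'
python3 -m pendant '0 0 0.9 0 0 0 -1;0 0 0.9 0 0 0 -1;0 0 0.9 0 0 0 -1;0 0 0.9 0 0 0 -1;0 0 0.9 0 0 0 -1;0 0 0.9 0 0 0 -1;0 0 0.9 0 0 0 -1;0 0 0.5 0 0 0 -1;0 0 0 0 0 0 -1;0 0 0 0 0 0 -1'
```

```text
t: 16.63
position: [0.4582, 0.1918, 0.2949]
ee_rot: [180.0, -0.0, -96.4]
wrist_force: [0.8, 0.5, -2.6]
grip_width: 0.0109
t: 17.38
position: [0.4315, 0.3072, 0.2945]
ee_rot: [179.9, -0.0, -88.9]
wrist_force: [0.2, -0.3, -3.0]
grip_width: 0.0109
t: 18.22
position: [0.4325, 0.3046, 0.1596]
ee_rot: [-180.0, -0.0, -89.1]
wrist_force: [0.6, -0.1, -2.5]
grip_width: 0.0109
```

```bash
python3 -m pendant '0 0 0.2 0 0 0 -1;0 0 0.18 0 0 0 -1;0 0 0 0 0 0 -1;0 0 0 0 0 0 1;0 0 0 0 0 0 1;0 0 0 0 0 0 1;0 0 0 0 0 0 1;0 0 0 0 0 0 1'
python3 -m pendant '0 0 -0.95 0 0 0 1;0 0 -0.95 0 0 0 1;0 0 -0.95 0 0 0 1;0 0 -0.95 0 0 0 -1;0 0 -0.95 0 0 0 -1;0 0 -0.95 0 0 0 -1;0 0 -0.95 0 0 0 -1;0 0 -0.95 0 0 0 -1;0 0 0 0 0 0 -1'
python3 -c "
from h import *
rows([.563,-.017,.302],-104,20)"
```

```text
t: 18.88
position: [0.4325, 0.3047, 0.152]
ee_rot: [-180.0, 0.0, -89.1]
wrist_force: [-0.9, -0.1, -0.9]
grip_width: 0.0706
t: 19.63
position: [0.4334, 0.3048, 0.3083]
ee_rot: [-179.7, 0.2, -89.1]
wrist_force: [0.5, -0.0, 1.4]
grip_width: 0.0126
20 x [ 0.767 -0.41   0.015] [-0.003  0.003  0.162]
```

```bash
python3 -m pendant '0.77 -0.41 0 0 0 0.16 -1;0.77 -0.41 0 0 0 0.16 -1;0.77 -0.41 0 0 0 0.16 -1;0.77 -0.41 0 0 0 0.16 -1;0.77 -0.41 0 0 0 0.16 -1;0.77 -0.41 0 0 0 0.16 -1;0.77 -0.41 0 0 0 0.16 -1;0.77 -0.41 0 0 0 0.16 -1;0.77 -0.41 0 0 0 0.16 -1;0.77 -0.41 0 0 0 0.16 -1'
python3 -m pendant '0.77 -0.41 0 0 0 0.16 -1;0.77 -0.41 0 0 0 0.16 -1;0.77 -0.41 0 0 0 0.16 -1;0.77 -0.41 0 0 0 0.16 -1;0.77 -0.41 0 0 0 0.16 -1;0.77 -0.41 0 0 0 0.16 -1;0.77 -0.41 0 0 0 0.16 -1;0.77 -0.41 0 0 0 0.16 -1;0.77 -0.41 0 0 0 0.16 -1;0.77 -0.41 0 0 0 0.16 -1'
python3 -m pendant '0 0 0.8 0 0 0 -1;0 0 0.8 0 0 0 -1;0 0 0.8 0 0 0 -1;0 0 0.8 0 0 0 -1;0 0 0 0 0 0 -1'
```

```text
t: 20.47
position: [0.5081, 0.1467, 0.3034]
ee_rot: [180.0, -0.0, -96.4]
wrist_force: [1.1, 0.8, -0.4]
grip_width: -0.0002
t: 21.3
position: [0.5628, -0.0189, 0.3033]
ee_rot: [180.0, -0.0, -103.8]
wrist_force: [0.7, -0.6, -1.1]
grip_width: -0.0002
t: 21.72
position: [0.5614, -0.018, 0.2355]
ee_rot: [179.7, -0.1, -103.8]
wrist_force: [0.5, 0.5, -1.3]
grip_width: -0.0
```

```bash
python3 -m pendant '-0.32 0.11 0 0 0 0 -1;-0.32 0.11 0 0 0 0 -1;-0.32 0.11 0 0 0 0 -1'
python3 -m pendant '-0.32 0.11 0 0 0 0 -1;-0.32 0.11 0 0 0 0 -1'
python3 -m pendant '-0.32 0.11 0 0 0 0 -1;-0.32 0.11 0 0 0 0 -1'
python3 -m pendant '-0.32 0.11 0 0 0 0 -1;0 0 0 0 0 0 -1;0 0 0 0 0 0 -1'
python3 - <<'E'
from h import *
cv2.imwrite("pics/s6.png",np.hstack([cv2.resize(camera(n)[130:270,190:330],(400,400)) for n in("scene","side")]))
E
```

```text
t: 21.97
position: [0.5611, 0.0026, 0.2412]
ee_rot: [-179.9, 0.0, -103.8]
wrist_force: [-0.1, -1.8, -0.3]
grip_width: 0.0002
t: 22.13
position: [0.5598, 0.0165, 0.2407]
ee_rot: [-179.9, 0.0, -103.7]
wrist_force: [-0.3, -0.8, 0.6]
grip_width: -0.0002
t: 22.3
position: [0.5584, 0.0301, 0.24]
ee_rot: [-180.0, 0.0, -103.7]
wrist_force: [-0.7, 0.9, 0.5]
grip_width: 0.0001
t: 22.55
position: [0.5576, 0.0361, 0.2398]
ee_rot: [180.0, -0.0, -103.7]
wrist_force: [-0.3, -0.3, 1.0]
grip_width: 0.0001
```

View pics/s6.png

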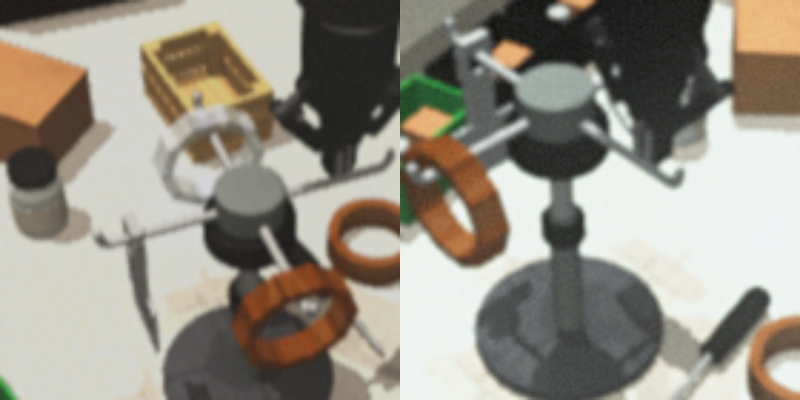

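The four lips are back at the stop positions: front at (326.5,183.5) against (325.8,184) at the start, back at (224,213) against (224,215.5). I'll retreat sideways, then upwards, and confirm the angle before lifting the tray.

```bash
python3 -m pendant '0.5 0 0 0 0 0 -1;0.5 0 0 0 0 0 -1;0 0 -0.8 0 0 0 -1;0 0 -0.8 0 0 0 -1;0 0 -0.8 0 0 0 -1;0 0 -0.8 0 0 0 -1;0 0 0 0 0 0 -1'
python3 - <<'E'
from h import *
np.set_printoptions(precision=4,suppress=True)
f,b=[onz("scene",u,.263) for u in((326.5,183.5),(224.3,213.3))];d=b-f
print(f,b,(f+b)/2,np.linalg.norm(d),np.degrees(np.arctan2(d[1],d[0])))
f,b=[onz("scene",u,.263) for u in((325.8,184),(224.3,215.5))];d=b-f
print(f,b,(f+b)/2,np.linalg.norm(d),np.degrees(np.arctan2(d[1],d[0])))
a=cv2.imread("pics/scene0.png");c=camera("scene")
f=lambda i:cv2.resize(i[150:250,210:345],(800,296*2//2),interpolation=2)
cv2.imwrite("pics/s7.png",np.vstack([f(a),f(c)]))
rows([.4325,.3047,.27],-89,20)
E
```

```text
t: 23.23
position: [0.5536, 0.0151, 0.3076]
ee_rot: [-179.7, 0.1, -103.8]
wrist_force: [0.1, -0.4, 0.5]
grip_width: -0.0001
[0.5211 0.0629 0.263 ] [ 0.7711 -0.0014  0.263 ] [0.6461 0.0307 0.263 ] 0.2581248526971363 -14.425323631055395
[0.5236 0.0632 0.263 ] [0.7745 0.0042 0.263 ] [0.6491 0.0337 0.263 ] 0.2577374027245307 -13.224743948201127
20 x [-0.684  0.387  0.089] [-0.002  0.001 -0.162]
```

View pics/s7.png

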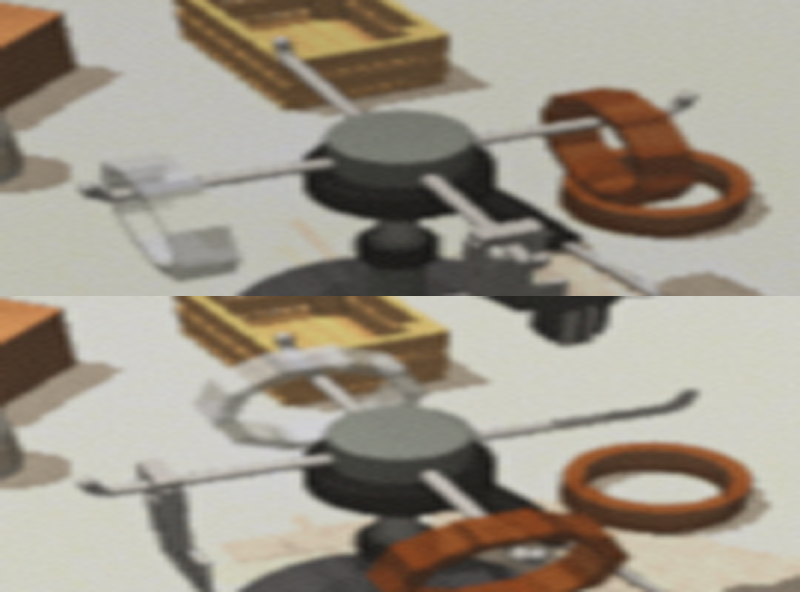

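With the gripper clear, the front lip at (690,102) matches its starting place (690,100), so the turret is at the stop. Now I'll take the tray again.

```bash
python3 -m pendant '-0.68 0.39 0 0 0 -0.16 -1;-0.68 0.39 0 0 0 -0.16 -1;-0.68 0.39 0 0 0 -0.16 -1;-0.68 0.39 0 0 0 -0.16 -1;-0.68 0.39 0 0 0 -0.16 -1;-0.68 0.39 0 0 0 -0.16 -1;-0.68 0.39 0 0 0 -0.16 -1;-0.68 0.39 0 0 0 -0.16 -1;-0.68 0.39 0 0 0 -0.16 -1;-0.68 0.39 0 0 0 -0.16 -1'
python3 -m pendant '-0.68 0.39 0.18 0 0 -0.16 1;-0.68 0.39 0.18 0 0 -0.16 1;-0.68 0.39 0.18 0 0 -0.16 1;-0.68 0.39 0.18 0 0 -0.16 1;-0.68 0.39 0.18 0 0 -0.16 1;-0.68 0.39 0.18 0 0 -0.16 1;-0.68 0.39 0.18 0 0 -0.16 1;-0.68 0.39 0.18 0 0 -0.16 1;-0.68 0.39 0.18 0 0 -0.16 1;-0.68 0.39 0.18 0 0 -0.16 1'
python3 -m pendant '0 0 0 0 0 0 1;0 0 0 0 0 0 1'
python3 -c "
from h import *
rows([.4325,.3047,.152],-89,7)"
```

```text
t: 24.12
position: [0.5005, 0.1643, 0.3026]
ee_rot: [179.9, -0.0, -96.4]
wrist_force: [1.3, 1.0, -0.3]
grip_width: 0.0001
t: 24.95
position: [0.4301, 0.3041, 0.2664]
ee_rot: [179.9, -0.0, -89.1]
wrist_force: [-0.3, -0.3, 0.3]
grip_width: 0.0854
t: 25.12
position: [0.4302, 0.3039, 0.2666]
ee_rot: [179.9, -0.1, -89.0]
wrist_force: [0.4, -0.5, 0.7]
grip_width: 0.0855
7 x [-0.006 -0.017  0.819] [ 0.002 -0.002 -0.001]
```

```bash
python3 -m pendant '0 -0.02 0.82 0 0 0 1;0 -0.02 0.82 0 0 0 1;0 -0.02 0.82 0 0 0 1;0 -0.02 0.82 0 0 0 1;0 -0.02 0.82 0 0 0 1;0 0 0.82 0 0 0 1;0 0 0.82 0 0 0 1;0 0 0 0 0 0 1;0 0 0 0 0 0 1'
python3 -m pendant '0 0 0 0 0 0 -1;0 0 0 0 0 0 -1;0 0 0 0 0 0 -1;0 0 0 0 0 0 -1;0 0 0 0 0 0 -1;0 0 0 0 0 0 -1;0 0 0 0 0 0 -1;0 0 0 0 0 0 -1' 70
python3 -m pendant '0 0 -0.5 0 0 0 -1;0 0 -0.9 0 0 0 -1;0 0 -0.9 0 0 0 -1;0 0 -0.9 0 0 0 -1;0 0 -0.9 0 0 0 -1;0 0 -0.9 0 0 0 -1;0 0 -0.9 0 0 0 -1;0 0 -0.9 0 0 0 -1;0 0 -0.3 0 0 0 -1;0 0 0 0 0 0 -1'
python3 -c "
from h import *
rows([.4675,.075,.2954],-104,20)"
```

```text
t: 25.87
position: [0.4328, 0.3031, 0.1525]
ee_rot: [180.0, -0.1, -89.1]
wrist_force: [1.0, 0.4, 0.4]
grip_width: 0.0852
t: 26.53
position: [0.4328, 0.3043, 0.1533]
ee_rot: [-180.0, 0.0, -89.1]
wrist_force: [1.4, 0.4, 0.7]
grip_width: 0.0109
t: 27.37
position: [0.4328, 0.3045, 0.2965]
ee_rot: [-179.9, 0.1, -89.1]
wrist_force: [0.4, -0.3, -2.1]
grip_width: 0.0106
20 x [ 0.563 -0.148  0.002] [-0.001  0.001  0.163]
```

```bash
python3 -m pendant '0.56 -0.15 0 0 0 0.16 -1;0.56 -0.15 0 0 0 0.16 -1;0.56 -0.15 0 0 0 0.16 -1;0.56 -0.15 0 0 0 0.16 -1;0.56 -0.15 0 0 0 0.16 -1;0.56 -0.15 0 0 0 0.16 -1;0.56 -0.15 0 0 0 0.16 -1;0.56 -0.15 0 0 0 0.16 -1;0.56 -0.15 0 0 0 0.16 -1;0.56 -0.15 0 0 0 0.16 -1'
python3 -m pendant '0.56 -0.15 0 0 0 0.16 -1;0.56 -0.15 0 0 0 0.16 -1;0.56 -0.15 0 0 0 0.16 -1;0.56 -0.15 0 0 0 0.16 -1;0.56 -0.15 0 0 0 0.16 -1;0.56 -0.15 0 0 0 0.16 -1;0.56 -0.15 0 0 0 0.16 -1;0.56 -0.15 0 0 0 0.16 -1;0.56 -0.15 0 0 0 0.16 -1;0.56 -0.15 0 0 0 0.16 -1'
python3 -m pendant '0 0 0 0 0 0 -1;0 0 0 0 0 0 -1;0 0 0 0 0 0 -1'
python3 -c "
from h import *
rows([.548,.055,.2968],-104,8)"
```

```text
t: 28.2
position: [0.458, 0.1899, 0.2949]
ee_rot: [-180.0, -0.0, -96.5]
wrist_force: [-0.4, -0.8, -3.1]
grip_width: 0.0106
t: 29.03
position: [0.4685, 0.0746, 0.2949]
ee_rot: [-180.0, -0.0, -103.8]
wrist_force: [0.6, 0.3, -2.5]
grip_width: 0.0107
t: 29.28
position: [0.4685, 0.0757, 0.2949]
ee_rot: [180.0, 0.0, -103.8]
wrist_force: [-0.5, 0.8, -3.2]
grip_width: 0.0105
8 x [ 0.006 -0.513 -0.012] [0.    0.    0.006]
```

```bash
python3 -m pendant '0 -0.4 -0.1 0 0 0 -1;0 -0.4 0 0 0 0 -1;0 -0.4 0 0 0 0 -1;0 -0.3 0 0 0 0 -1'
python3 -m pendant '0 -0.4 0 0 0 0 -1;0 -0.4 0 0 0 0 -1;0 -0.3 0 0 0 0 -1'
python3 -m pendant '0 -0.4 0 0 0 0 -1;0 -0.4 0 0 0 0 -1;0 -0.4 0 0 0 0 -1;0 -0.3 0 0 0 0 -1;0 0 0 0 0 0 -1;0 0 0 0 0 0 -1'
```

```text
t: 29.62
position: [0.4987, 0.0686, 0.2965]
ee_rot: [180.0, -0.0, -103.7]
wrist_force: [-0.2, -0.3, -2.9]
grip_width: 0.0109
t: 29.87
position: [0.52, 0.0631, 0.2965]
ee_rot: [180.0, -0.0, -103.8]
wrist_force: [-0.5, -0.4, -1.6]
grip_width: 0.0109
t: 30.37
position: [0.5483, 0.0561, 0.2966]
ee_rot: [180.0, -0.0, -103.8]
wrist_force: [0.0, 0.1, -2.4]
grip_width: 0.011
```

It went in with no contact, and the board is about 102 mm in front of the axis. Lowering now.

```bash
python3 -m pendant '0 0 0.3 0 0 0 -1;0 0 0.3 0 0 0 -1;0 0 0.2 0 0 0 -1;0 0 0 0 0 0 -1'
python3 -m pendant '0 0 0.1 0 0 0 -1;0 0 0 0 0 0 -1'
python3 -m pendant '0 0 0.1 0 0 0 -1;0 0 0 0 0 0 -1'
python3 -m pendant '0 0 0.07 0 0 0 -1;0 0 0 0 0 0 -1;0 0 0 0 0 0 -1'
```

```text
t: 30.7
position: [0.5475, 0.0564, 0.2794]
ee_rot: [179.9, -0.0, -103.7]
wrist_force: [0.3, 0.4, -3.1]
grip_width: 0.0106
t: 30.87
position: [0.548, 0.0563, 0.2787]
ee_rot: [180.0, -0.0, -103.7]
wrist_force: [-0.1, 0.8, -2.8]
grip_width: 0.0109
t: 31.03
position: [0.5481, 0.0563, 0.2767]
ee_rot: [180.0, -0.0, -103.7]
wrist_force: [-0.6, 0.6, -3.0]
grip_width: 0.0108
t: 31.28
position: [0.5482, 0.0562, 0.2759]
ee_rot: [-180.0, 0.0, -103.8]
wrist_force: [-0.3, -0.1, -0.8]
grip_width: 0.0107
```

```bash
python3 -m pendant '0 0 0.05 0 0 0 -1;0 0 0 0 0 0 -1;0 0 0 0 0 0 -1;0 0 0 0 0 0 -1'
python3 -m pendant '0 0 0 0 0 0 -0.6;0 0 0 0 0 0 -0.6;0 0 0 0 0 0 -0.4;0 0 0 0 0 0 -0.2;0 0 0 0 0 0 0;0 0 0 0 0 0 0'
python3 -m pendant '0 0 -0.3 0 0 0 0;0 0 -0.5 0 0 0 0;0 0 -0.8 0 0 0 0;0 0 -0.9 0 0 0 0;0 0 -0.9 0 0 0 0;0 0 -0.9 0 0 0 0;0 0 0 0 0 0 0'
python3 - <<'E'
from h import *
cv2.imwrite("pics/s8.png",np.hstack([cv2.resize(camera(n)[120:320,180:380],(400,400)) for n in("scene","side")]))
E
```

```text
t: 31.62
position: [0.5483, 0.0561, 0.2757]
ee_rot: [-179.9, 0.0, -103.8]
wrist_force: [-2.6, 0.4, 5.4]
grip_width: 0.0107
t: 32.12
position: [0.5482, 0.0563, 0.2743]
ee_rot: [180.0, -0.0, -103.8]
wrist_force: [-0.8, -0.2, 0.8]
grip_width: 0.0423
t: 32.7
position: [0.5488, 0.0557, 0.3659]
ee_rot: [-179.6, 0.2, -103.8]
wrist_force: [0.5, -0.2, 2.2]
grip_width: 0.0429
```

View pics/s8.png

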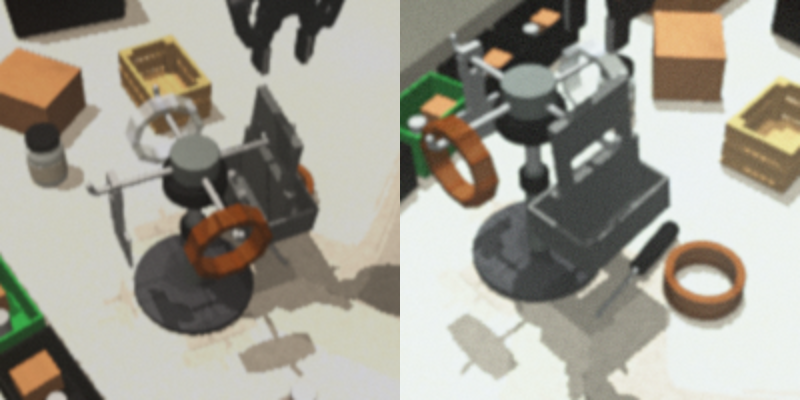

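The tray hangs on the front hook, upright, and the gripper is clear. I'll wait for it to settle and check for motion by comparing frames.

```bash
for i in 1 2 3; do python3 -m pendant '0 0 0 0 0 0 0;0 0 0 0 0 0 0;0 0 0 0 0 0 0;0 0 0 0 0 0 0;0 0 0 0 0 0 0;0 0 0 0 0 0 0;0 0 0 0 0 0 0;0 0 0 0 0 0 0;0 0 0 0 0 0 0;0 0 0 0 0 0 0' >/dev/null; done
python3 - <<'E'
from h import *
a=[camera(n) for n in("scene","side")]
for i in range(8): camera("scene")
b=[camera(n) for n in("scene","side")]
for x,y in zip(a,b):
    d=np.abs(cv2.GaussianBlur(x,(5,5),0)[120:320,180:380].astype(float)-cv2.GaussianBlur(y,(5,5),0)[120:320,180:380]);print(d.max(),d.mean())
print(read_state()["t"],read_state()["wrist_force"])
cv2.imwrite("pics/s9.png",np.hstack([cv2.resize(i[120:320,180:380],(400,400)) for i in b]))
E
```

```text
2.0 0.3015833333333333
4.0 0.5338166666666667
35.9 [-0.20432817  1.22903799  0.23194408]
```

View pics/s9.png

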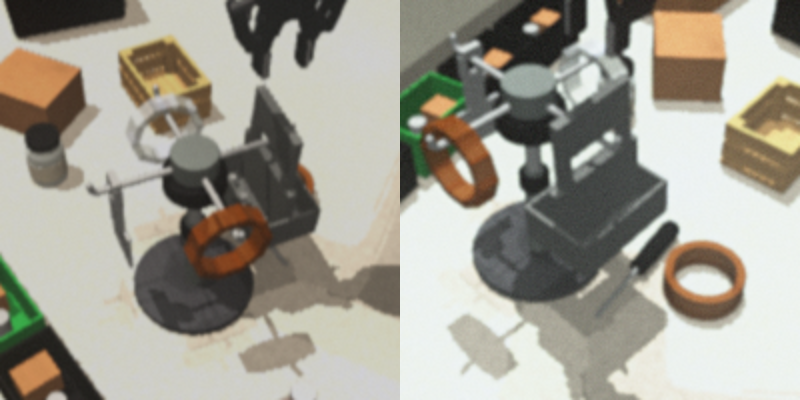

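Still and hanging straight, with the back lip at about (226,215), which matches the stop. Handing in.

```bash
python3 -c "
from station import *
print(job_done())"
```

```text
the job is handed in; nothing more can be done
None
```

The tray is hanging by its hand hole on the empty hook, which now stands at the front. I let go, moved the gripper clear and handed the job in at about 36 s; no verdict was reported.

- **Hook height:** touching the hub top with the closed fingers put it at z = 0.269 m, so the hook rods are at about 0.249 m.
- **First turn fell short:** my first push left the hook about 25° before the stop. I checked this too late, and the tray's board touched the hook lightly (about 7 N at the wrist, including the tray's weight). I backed out, set the tray down near where it stood, and pushed the hook the rest of the way. The lips then matched their starting pixel positions to within about 1°.
- **Hanging:** the second insertion met no contact. The board was about 102 mm in front of the turning axis when I let go.
- **Last checks:** two sets of pictures about half a second apart showed no movement, and the tray hangs upright. The crate, jar, carton, lying tape roll and screwdriver look unmoved. The bottle and bin were outside the last picture crops, but the arm never went near them.

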